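Snap the spare cap onto the open sauce bottle

ROBOT

A 7-joint arm with a two-finger parallel gripper is mounted at the origin on a cart in front of the work surface, level with it; the furniture and walls round the work are solid. World frame = base frame: x ahead of the robot, y to its left, z up, the work surface at z = 0. Lengths are in mm, angles in degrees, forces in N, time in s.
With the tool pointing down it reaches from about 425 to 875 mm from the base axis. Payload 8.4 kg.
Tool frame: the origin (TCP) lies at the centre of the arm's flange, where the gripper is bolted on; the fingertips stand env.tip_reach ahead of it and the grasp point (between the pads) lies 164 mm ahead of it (env.tip_reach is the distance from the TCP to the fingertips, in mm); z points along the fingers, y is the line along which they close (so a half turn about z gives the same grasp; the last joint's range is limited). The gripper opens to 87 mm and grips with 3 to 60 N. Pads are 19 mm wide; open, the fingers measure 117 mm over their backs; the gripper's body (75 mm by 190 mm) begins 51 mm behind the grasp point.
Start: joints at [-70.084, 19.091, 2.286, 83.961, -0.768, 76.965, -3.352], TCP at [280.854, 586.169, 404.746] pointing down, gripper open.
Joint ranges: [-147.57, 147.57], [-21.85, 119.76], [-74.77, 79.35], [14.55, 137.4], [-85.83, 265.84], [4.83, 119.75], [-152.11, 152.11]. Speed limits (degrees/s): [127.2, 127.2, 159.86, 159.86, 180, 180, 180].

INTERFACE

Orientations are given as a 3x3 rotation matrix whose columns are the frame's x, y, z axes.
In Python, from rig import env gives the robot as it stands.
- The arm moves only by the tool send_rows, never from a script. Its argument "increments" is a list of rows, each a list of 5 numbers: the finger opening in cm, from 0 to 8.7, then the shift along the tool's x, y, z in cm, then the turn about the tool's z in rad. A call has 1 to 10 rows; each row is the pose to reach, as a shift and turn from the pose commanded when the call began, along the tool's axes at that moment; what a row does not reach only later rows make up. A row lasts 1/10 s, in which the tool goes at most 50 mm and 8.59 degrees, less where a joint would pass 70% of its speed; a pose out of reach is approached as far as the arm can. A call with a gripper value outside its range is refused whole. The fingers move at their own pace and stop on an object; "newtons" is the grip in N (left out, the last holds). Time passes only in rows, so rows that repeat a pose let the fingers close. It gives the time, the measured TCP pose, the force, the opening and the grip force at its end, in the units of the state.
- env.get_state(): the state, without advancing time (a new reading comes with each control period).
- env.read_camera(name): name is "side" or "top"; returns a dict with "frame" (420x560x3 uint8, red, green, blue), "vfov" (degrees; the focal length in pixels is half the picture's height over the tangent of half this angle, whatever the lens; pixels are square), "cx", "cy" (the principal point, pixels), "R" (3x3) and "t" (3): a world point X has camera coordinates R X + t. Camera axes: x right, y down, z forward; pixel columns grow to the right and rows downward; lengths in mm; the calibration is good to about 2 mm. A picture is of the moment at which its call begins. There is no depth.
- env.job_done(): hands the job in; it is judged then, once.
Trained networks look in the newest picture that a camera, given by its name, has taken for a name from the list of things; names that differ only in an ending like _2 or _b are one class to them, and where a whole thing is asked for, a point or a joint stands for the part that bears it (a point fixed in the world has none). Each returns a list of dicts, best first, with "score" (0 to 1); they miss things now and then, are a little off and sometimes report something else, mostly with a low value. They report only what shows in the picture. A call takes as long as a camera call. They do not tell look-alikes from the thing itself.
- env.find_in(label, camera): "bbox" ([left, top, width, height] in pixels, round what is visible of it).
- env.silhouettes(label, camera): "mask" (420x560 bool, what is visible of it) and "bbox" ([left, top, width, height] in pixels, round what is visible of it).
- env.landmark_of(label, camera): "location" ([column, row] in pixels: a listed point, or the origin of a listed thing).
The state is a dict: "t": time; "joint_positions": joint angles; "dq": joint speeds; "tau": joint torques, N m; "tcp_pos": TCP position; "ee_rot": TCP orientation; "wrist_force": force on the tool from outside, world axes, zero at the start; "wrist_torque": the same for the moment, N m; "gripper_width": finger opening in mm; "gripper_force": force on a finger pad.
Only numpy, scipy, OpenCV 4.12 (cv2) and the standard library are available. Lean on these libraries where they do the work, as an engineer would, in place of code of your own. Each camera call takes 0.05 s, during which the arm holds its last target. There are 200 camera calls.

TASK

Exactly one of the three sauce bottles in the steel caddy has been left without its cap. Find out which, pick up the loose orange cap from the worktop and press it down onto that bottle's bare neck until it clicks and sits fully home, and keep pressing after the click: the program finishes while the robot still holds the cap pushed firmly down, without letting go. Leave the spotted mug, the garlic and the salt shaker where they are.

Things in the scene. Friction and masses are not known exactly. Their poses are not given: they have to be found in the camera images.
- cap: loose orange snap cap, cylinder 36 mm across, 38 mm tall, about 20 g, standing mouth down on the worktop. Origin: centre of its mouth (underside), z to its flat closed top. Bore 24 mm wide, 29 mm deep; a bead in the mouth leaves 18 to 19 mm free. Once home it counts as pressed while its mouth bears on the collar with more than 4 N
- fitted_1: an identical orange cap already fixed on one of the three bottles (which one varies), origin at the centre of its mouth, level with that bottle's collar top
- fitted_2: an identical orange cap already fixed on another of the bottles, origin likewise
- caddy: fixed steel tray with low wire rails, 86 x 290 mm, holding a row of three fixed bottles 62 mm across (necks 95 mm apart along its y axis). Origin at the centre of its underside on the worktop, x and y level, z up. On each neck, 9 mm above the collar, three sprung catches stand out to 22 mm across
- collar_a: white collar, 33 mm across, of the red bottle, at caddy y = -95 mm. Origin: centre of its top face, 105 mm above the worktop, where the mouth of a cap that is home rests; z up. The neck above it is 14 mm thick, 19 mm tall, tapered at the tip; the open bottle alone shows a grey nozzle 6 mm tall on top
- collar_b: the same on the yellow bottle, at caddy y = 0. On every neck the cap's bead meets the catches with its mouth about 9 mm above the collar; the push needed rises to about 10 N, then some 4 to 6 mm above the collar it drops sharply (the click) and the cap pulls itself down; it is home when its mouth lands on the rigid collar
- collar_c: the same on the green bottle, at caddy y = +95 mm
- mug: white mug with dark spots, 82 mm across, 91 mm tall, origin at the centre of its underside; a bystander
- garlic: garlic bulb, 53 mm, origin at its underside; a bystander
- salt: salt shaker, 44 mm across, 90 mm tall, origin at its underside; a bystander
Things that resemble listed ones, but are neither listed nor needed, are in the scene too. What is shaped like the cap but green or turquoise is not meant.

How it is judged:
By the outcome, as a careful person would: the job done as asked, in the order asked, and still so for the second after the job is handed in, while the arm keeps its last pose, push and grip.
It also fails if it takes over 43 s, if anything falls off the work surface, if the arm or the gripper's body presses on something with over 40 N, if the wrist force passes 120 N, or if a joint passes its speed limit or range.

## Working session

There is one attempt and no reset: what is moved stays moved. The work goes in short steps, Python scripts to look and compute and a tool call to move; the robot and the scene stay as the last step left them, time stands still between calls to the robot, and variables do not carry over. Pictures are saved under pics/ and viewed, at most 10 in all, crops included, and the job is handed in when it is done.

Besides the shell and the picture viewer there is one more tool, called after "Emit:" as name(argument=value, ...) on one line, values as JSON. send_rows: Moves the arm, as the interface text tells. Its arguments: {"type":"object","properties":{"increments":{"type":"array"},"newtons":{"type":"number"}},"required":["increments"]}

```bash
mkdir -p pics; cat > h.py <<'E'
import numpy as np, cv2
from rig import env
def cam(n):
    c=env.read_camera(n); c['R']=np.array(c['R']);c['t']=np.array(c['t'])
    c['f']=c['frame'].shape[0]/2/np.tan(np.radians(c['vfov']/2)); return c
def ray(c,p):
    d=c['R'].T@np.array([(p[0]-c['cx'])/c['f'],(p[1]-c['cy'])/c['f'],1.]); return -c['R'].T@c['t'],d
def onz(c,p,z):
    o,d=ray(c,p); return o+d*(z-o[2])/d[2]
def tri(rs):
    A=0;b=0
    for o,d in rs:
        d=d/np.linalg.norm(d);P=np.eye(3)-np.outer(d,d);A=A+P;b=b+P@o
    return np.linalg.solve(A,b)
def proj(c,X):
    q=c['R']@np.array(X,float)+c['t']; return q[:2]/q[2]*c['f']+[c['cx'],c['cy']]
def save(c,name,box=None,k=1):
    im=c['frame'][:,:,::-1]
    if box: x,y,w,h=box; im=im[y:y+h,x:x+w]
    cv2.imwrite('pics/'+name,cv2.resize(im,None,fx=k,fy=k,interpolation=cv2.INTER_CUBIC))
E
python3 - <<'E'
from h import *
np.set_printoptions(precision=1,suppress=True)
ims=[]
for n in('top','side'):
    c=cam(n); ims.append(c['frame']); print(n,c['f'],-c['R'].T@c['t'])
    save(c,n+'0.png',None,1.4)
    for l in('cap','caddy','collar_a','mug','garlic','salt'):
        print(l,[(np.array(r['location']),round(r['score'],2)) for r in env.landmark_of(l,n)][:6])
s=env.get_state();print(s['tcp_pos'],s['ee_rot'],env.tip_reach,s['t'])
E
```

```text
top 543.4297082583016 [ 399.2   72.3 1402.7]
cap [(array([209.2, 224.8]), 0.76), (array([224., 196.]), 0.62), (array([239.2, 234.5]), 0.44)]
caddy [(array([375.8, 196.1]), 0.93), (array([345.4, 201.4]), 0.18)]
collar_a [(array([420.7, 188.8]), 0.7)]
mug [(array([161.7, 255.1]), 0.71)]
garlic [(array([170.9, 170.7]), 0.89)]
salt [(array([168.2, 212.7]), 0.82)]
side 486.6655547207159 [ 338.3 1095.6  601.6]
cap [(array([330. , 266.7]), 0.89), (array([281.7, 276.5]), 0.74), (array([253.2, 264.3]), 0.65)]
caddy [(array([289., 196.]), 0.61)]
collar_a [(array([289.4, 171.4]), 0.64)]
mug [(array([315.9, 324.8]), 0.55)]
garlic [(array([205.7, 302.3]), 0.96)]
salt [(array([286.4, 175. ]), 0.49)]
[280.8 586.2 404.8] [[-0.9  0.4 -0. ]
 [ 0.4  0.9  0. ]
 [ 0.  -0.  -1. ]] 182.2 0.7
```

View pics/top0.png

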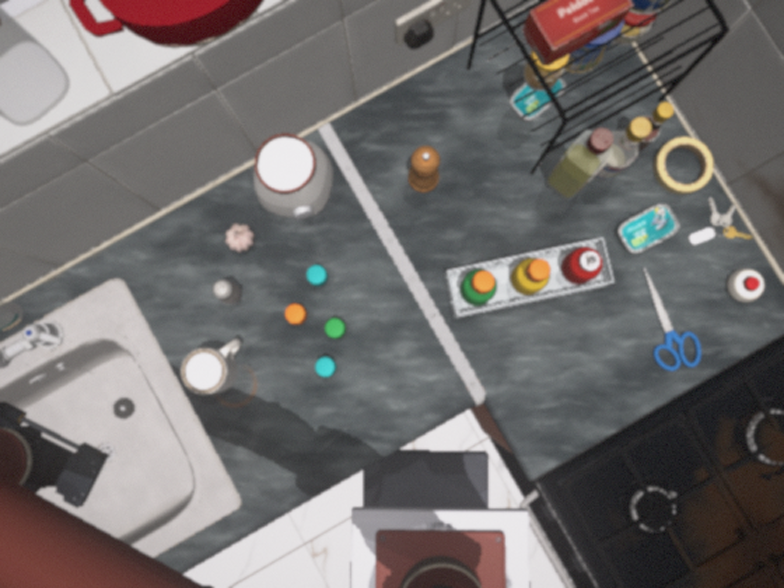

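View pics/side0.png

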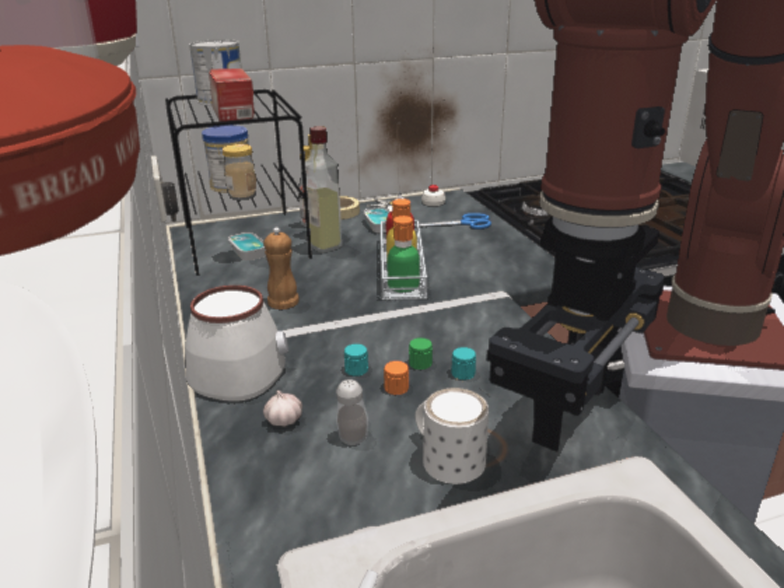

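Top view: candidates for the cap are orange (211,224), turquoise (226,196) and (232,261), and green (239,234). There are also two orange caps fitted on the green (346,201) and yellow (385,193) bottles. I choose the loose orange cap at (211,224). In the side view it is at (283,270). The red bottle at (421,187) shows a white collar and looks bare, so I'll check it in a crop.

```bash
python3 - <<'E'
from h import *
np.set_printoptions(precision=1,suppress=True)
ob={}
C={n:cam(n) for n in('top','side')}
for n,c in C.items():
    h=cv2.cvtColor(c['frame'],cv2.COLOR_RGB2HSV)
    m=cv2.inRange(h,(7,150,120),(16,255,255))
    k,_,st,ce=cv2.connectedComponentsWithStats(m)
    for i in range(1,k):
        if st[i,4]>25: print(n,st[i],ce[i], [onz(c,ce[i],z)[:2] for z in (19,38,124,143)])
c=C['top']
a=c['frame'][165:250,190:260];b=c['frame'][150:235,320:440]; s=C['side']['frame'][130:215,250:320]
im=np.hstack([cv2.resize(x,None,fx=3,fy=3,interpolation=cv2.INTER_CUBIC) for x in(a,b,s)])
cv2.imwrite('pics/crop.png',im[:,:,::-1]);print(im.shape)
print('collar on z=105,',[(onz(c,r['location'],105),r['score']) for r in env.landmark_of('collar_a','top')])
for l,z in(('mug',0),('salt',0),('garlic',0)):print(l,onz(c,env.landmark_of(l,'top')[0]['location'],z))
E
```

```text
top [397   2  51  29  73] [421.5  16.7] [array([1049.8, -284.3]), array([1040.8, -279.4]), array([1000.4, -257.2]), array([ 991.5, -252.3])]
top [376 186  16  15 173] [383.9 192.6] [array([ 581.4, -178.3]), array([ 578.9, -174.8]), array([ 567.5, -159.3]), array([ 565. , -155.8])]
top [337 194  16  15 152] [344.4 200.5] [array([560.8, -77.4]), array([558.6, -75.3]), array([548.6, -66. ]), array([546.4, -64. ])]
top [204 217  15  15 150] [210.6 223.5] [array([500.6, 264.8]), array([499.2, 262.2]), array([492.9, 250.2]), array([491.5, 247.5])]
side [280 142  16  30 370] [287.  157.1] [array([ 604.9, -371.5]), array([ 596.2, -323.7]), array([ 556.9, -107.1]), array([548.2, -59.2])]
side [275 258  17  24 354] [283.1 269.2] [array([499.8, 262.5]), array([494.5, 289.7]), array([470.7, 412.7]), array([465.4, 439.8])]
(255, 780, 3)
collar on z=105, [(array([ 581.4, -256. ,  105. ]), 0.58)]
mug [414.9 396.4   0. ]
salt [535.8 392.    0. ]
garlic [636.6 370.8   0. ]
```

View pics/crop.png

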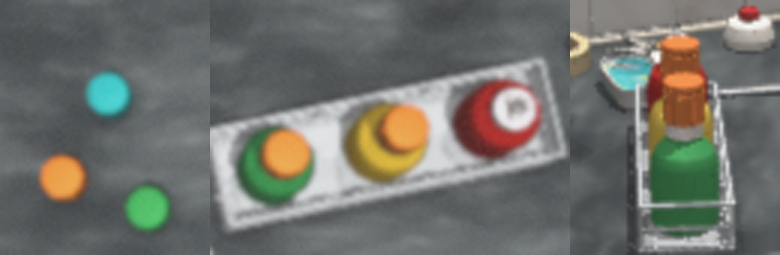

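The crop shows that green and yellow are capped. Red has a bare white collar with a grey nozzle at about (422,186). The loose orange cap is confirmed at (211,224).

```bash
cat >> h.py <<'E'
def go(x,y,z,ang):
    "shift (cm, tool axes) and turn (rad) from measured pose to TCP x,y,z with tool y axis at ang deg"
    s=env.get_state();R=np.array(s['ee_rot']);p=np.array(s['tcp_pos'])
    d=R.T@(np.array([x,y,z])-p)/10
    a0=np.degrees(np.arctan2(R[1,1],R[0,1])); t=(ang-a0+180)%360-180
    print('tool y at',round(a0,2),'pos',p.round(1),'shift cm',d.round(2),'turn rad',round(-np.radians(t),3),'j7',round(s['joint_positions'][6],1))
E
python3 - <<'E'
from h import *
from scipy.optimize import least_squares
np.set_printoptions(precision=1,suppress=True)
P=[];C=cam('top')
for i in range(1):
    f=C['frame'].astype(int)
    h=cv2.cvtColor(C['frame'],cv2.COLOR_RGB2HSV)
    sub=(slice(174,200),slice(408,436))
    w=((h[...,1]<70)&(h[...,2]>110)).astype(np.uint8)
    # white collar enclosed by red: component nearest to expected
    k,l,st,ce=cv2.connectedComponentsWithStats(w[sub])
    for j in range(1,k): print(st[j],ce[j]+[408,174])
    print(f[186,410:436].tolist()); print(f[176:200,422].tolist())
print('neigh',[onz(C,p,38)[:2]-[499.5,262.3] for p in((226,196),(239,234),(232,261))])
for X in ((584,-249.5,105),(581.4,-256,105),(584,-249.5,130)): print(proj(C,X))
print('oil base',onz(C,(398,135),0)); go(499.5,262.3,300,116)
E
```

```text
[  0   0  28  26 443] [424.9 184.9]
[[171, 54, 51], [162, 49, 47], [145, 53, 50], [134, 85, 84], [167, 152, 155], [219, 216, 217], [234, 233, 234], [233, 231, 233], [218, 216, 218], [173, 170, 169], [147, 142, 140], [160, 155, 152], [174, 169, 167], [169, 165, 166], [171, 168, 167], [193, 189, 189], [216, 214, 215], [220, 210, 212], [208, 166, 166], [173, 109, 108], [141, 103, 104], [129, 122, 123], [125, 126, 127], [147, 151, 152], [171, 173, 175], [148, 151, 153]]
[[184, 176, 177], [169, 132, 133], [173, 107, 106], [202, 160, 162], [225, 215, 217], [226, 223, 225], [206, 201, 200], [168, 164, 163], [147, 143, 143], [154, 150, 150], [174, 169, 167], [189, 185, 184], [214, 210, 209], [228, 224, 224], [233, 231, 231], [233, 231, 233], [222, 214, 215], [186, 145, 146], [174, 80, 78], [176, 51, 51], [179, 51, 50], [168, 52, 51], [154, 77, 76], [155, 121, 123]]
neigh [array([ 69.8, -38.2]), array([-26.5, -72.4]), array([-94.2, -55.6])]
[420.2 186.9]
[422.9 188. ]
[422.8 185.4]
oil base [ 736.  -220.8    0. ]
tool y at 64.4 pos [280.9 586.2 404.7] shift cm [-33.7 -19.8  10.5] turn rad -0.901 j7 -3.4
```

Emit:
send_rows(increments=[[6,-33.7,-19.8,10.5,-0.9],[6,-33.7,-19.8,10.5,-0.9],[6,-33.7,-19.8,10.5,-0.9],[6,-33.7,-19.8,10.5,-0.9],[6,-33.7,-19.8,10.5,-0.9],[6,-33.7,-19.8,10.5,-0.9],[6,-33.7,-19.8,10.5,-0.9],[6,-33.7,-19.8,10.5,-0.9],[6,-33.7,-19.8,10.5,-0.9],[6,-33.7,-19.8,10.5,-0.9]], newtons=5)

```text
t: 2.05
tcp_pos: [500.5, 259.3, 299.2]
ee_rot: [[-0.901, -0.433, -0.0], [-0.433, 0.901, -0.001], [0.001, -0.001, -1.0]]
wrist_force: [-0.1, 0.3, 0.3]
gripper_width: 60.1
gripper_force: 0.0
```

```bash
python3 - <<'E'
from h import *
np.set_printoptions(precision=1,suppress=True)
go(499.5,262.3,188,116)
C=cam('top'); K=8
def fit(ctr,m,z,rad):
    M=np.float32([[K,0,-K*(ctr[0]-14)],[0,K,-K*(ctr[1]-14)]])
    u=cv2.warpAffine(m.astype(np.float32),M,(28*K,28*K),flags=cv2.INTER_CUBIC)
    b=(u>0).astype(np.uint8)
    cv2.circle(d:=np.zeros_like(b),(14*K,14*K),rad*K,1,-1); b&=d
    cs=max(cv2.findContours(b,0,cv2.CHAIN_APPROX_NONE)[0],key=cv2.contourArea)
    e=cv2.fitEllipse(cv2.convexHull(cs)); p=np.array(e[0])/K+np.array(ctr)-14
    print(p,np.array(e[1])/K,onz(C,p,z))
f=C['frame'].astype(float)
fit((421,186),f[...,1]-140,105,10)
s=f[...,0]-f[...,2]
for c in((384,193),(344.5,200.5)): fit(c,(f[...,0]-195),143,9); fit(c,(f[...,0]-225),143,9)
print(f[193,372:396,:].astype(int).tolist())
E
```

```text
tool y at 115.68 pos [500.5 259.3 299.2] shift cm [-0.1  0.3 11.1] turn rad -0.006 j7 85.6
[421.4 185.7] [14.5 15.5] [ 586.8 -252.5  105. ]
[385.3 192.9] [15.  17.7] [ 564.4 -159.1  143. ]
[385.7 191.7] [14.1 14.4] [ 567.1 -160.   143. ]
[345.6 200. ] [15.  16.1] [547.5 -66.6 143. ]
[345.8 200.1] [13.5 15. ] [547.3 -67.2 143. ]
[[213, 178, 63], [185, 155, 58], [152, 126, 53], [134, 103, 54], [137, 89, 50], [169, 100, 52], [207, 124, 62], [231, 152, 72], [239, 169, 81], [240, 172, 83], [240, 173, 83], [240, 173, 85], [240, 172, 85], [240, 171, 83], [240, 171, 84], [240, 170, 81], [240, 167, 81], [240, 166, 77], [240, 167, 80], [239, 167, 87], [235, 174, 132], [228, 205, 192], [227, 224, 223], [230, 231, 232]]
```

Emit:
send_rows(increments=[[6,-0.1,0.3,5,0],[6,-0.1,0.3,9,0],[6,-0.1,0.3,11.1,0],[6,-0.1,0.3,11.1,0],[3,-0.1,0.3,11.1,0],[3,-0.1,0.3,11.1,0],[3,-0.1,0.3,11.1,0],[3,-0.1,0.3,11.1,0],[3,-0.1,0.3,11.1,0],[3,-0.1,0.3,11.1,0]], newtons=4)

```text
t: 3.1
tcp_pos: [499.2, 265.5, 189.9]
ee_rot: [[-0.899, -0.438, 0.002], [-0.438, 0.899, 0.001], [-0.002, 0.0, -1.0]]
wrist_force: [-0.7, -0.1, 7.1]
gripper_width: 36.2
gripper_force: 4.0
```

Emit:
send_rows(increments=[[6,0,0,0,0],[6,0,0,0,0],[6,0,0,0,0],[6,0,0,0,0]])

```text
t: 3.5
tcp_pos: [498.7, 265.0, 188.6]
ee_rot: [[-0.899, -0.438, -0.0], [-0.438, 0.899, -0.0], [0.0, -0.0, -1.0]]
wrist_force: [0.4, 0.1, -0.2]
gripper_width: 57.3
gripper_force: 0.0
```

```bash
python3 - <<'E'
from h import *
np.set_printoptions(precision=2,suppress=True)
s=env.get_state(); print(s['wrist_force'],s['wrist_torque'],s['gripper_width'])
C=cam('side');save(C,'s1.png',(200,190,220,160),3)
go(499.5,262.3,189,28)
E
```

```text
[ 0.39  0.09 -0.22] [0.07 0.02 0.03] 57.256170542862435
tool y at 115.96 pos [498.7 265.  188.6] shift cm [ 0.05 -0.28 -0.04] turn rad 1.535 j7 86.3
```

View pics/s1.png

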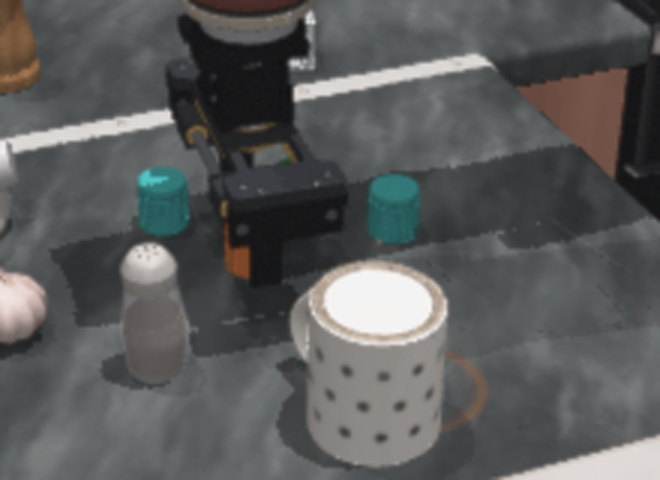

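The side view shows the cap upright between the open fingers at about (279,275). I turn a quarter about it and grip again, so it is centred in both directions.

Emit:
send_rows(increments=[[6,0,0,0,0.15],[6,0,0,0,0.3],[6,0,0,0,0.45],[6,0,0,0,0.6],[6,0,0,0,0.75],[6,0,0,0,0.9],[6,0,0,0,1.05],[6,0,0,0,1.2],[6,0,0,0,1.35],[6,0,0,0,1.5]])

```text
t: 4.55
tcp_pos: [498.7, 265.1, 188.7]
ee_rot: [[-0.495, 0.869, -0.0], [0.869, 0.495, -0.0], [-0.0, -0.0, -1.0]]
wrist_force: [-0.3, -0.3, -0.4]
gripper_width: 59.9
gripper_force: 0.0
```

Emit:
send_rows(increments=[[6,0,0,0,0],[6,0,0,0,0],[3,0,0,0,0],[3,0,0,0,0],[3,0,0,0,0],[3,0,0,0,0],[3,0,0,0,0],[3,0,0,0,0]], newtons=50)

```text
t: 5.35
tcp_pos: [498.8, 265.1, 188.8]
ee_rot: [[-0.5, 0.866, -0.0], [0.866, 0.5, -0.0], [-0.0, -0.0, -1.0]]
wrist_force: [0.6, -0.1, -0.4]
gripper_width: 35.6
gripper_force: 50.0
```

```bash
python3 - <<'E'
from h import *
go(498.7,265,330,28)
E
```

```text
tool y at 30.03 pos [498.8 265.1 188.8] shift cm [ 0.000e+00 -1.000e-02 -1.412e+01] turn rad 0.035 j7 7.3
```

Emit:
send_rows(increments=[[3,0,0,-2,0],[3,0,0,-6,0],[3,0,0,-10,0],[3,0,0,-14,0],[3,0,0,-16.5,0],[3,0,0,-16.5,0]])

```text
t: 5.95
tcp_pos: [499.8, 265.4, 357.8]
ee_rot: [[-0.5, 0.866, 0.005], [0.866, 0.5, 0.004], [0.001, 0.006, -1.0]]
wrist_force: [0.3, -0.4, 0.3]
gripper_width: 35.4
gripper_force: 50.0
```

```bash
python3 - <<'E'
from h import *
from h import cam
np.set_printoptions(precision=1,suppress=True)
go(586.2,-252.8,353.8,-78.4)
for n in ('side','top'):
    c=cam(n);p=np.array(env.get_state()['tcp_pos'])
    m=cv2.inRange(cv2.cvtColor(c['frame'],cv2.COLOR_RGB2HSV),(5,140,70),(17,255,255))
    k,_,st,ce=cv2.connectedComponentsWithStats(m)
    print(n,'pred mid-cap',proj(c,p-[0,0,188.8-19]),[(st[i].tolist(),ce[i]) for i in range(1,k) if st[i,4]>25])
    if n=='side': save(c,'s2.png',(200,130,200,150),3)
E
```

```text
tool y at 30.02 pos [499.8 265.4 357.8] shift cm [-49.2 -18.4   0.2] turn rad 1.892 j7 2.4
side pred mid-cap [282.2 198.5] [([72, 72, 11, 10, 32], array([77.3, 75.8])), ([51, 76, 45, 29, 264], array([74.4, 91.3])), ([41, 84, 14, 10, 48], array([47.5, 88.8])), ([21, 89, 21, 10, 55], array([31.3, 94.2])), ([0, 97, 17, 8, 46], array([  7.9, 100. ])), ([44, 96, 6, 13, 31], array([ 47.2, 102.5])), ([52, 101, 7, 7, 27], array([ 54.9, 104.5])), ([32, 104, 12, 12, 41], array([ 36. , 108.9])), ([5, 110, 18, 13, 69], array([ 13.2, 116.2])), ([28, 119, 68, 54, 453], array([ 60.2, 148.8])), ([12, 157, 21, 21, 107], array([ 21.9, 166.8])), ([0, 161, 16, 15, 78], array([  5.9, 167.4])), ([281, 161, 10, 6, 45], array([285. , 163.8])), ([274, 186, 18, 24, 373], array([282.2, 197.3]))]
top pred mid-cap [200.3 219. ] [([383, 0, 16, 9, 41], array([390.3,   3.5])), ([396, 1, 53, 31, 157], array([421.8,  16.5])), ([297, 107, 15, 15, 85], array([304. , 114.4])), ([376, 185, 16, 16, 197], array([383.6, 192.8])), ([337, 193, 16, 16, 176], array([344.5, 200.7]))]
```

View pics/s2.png

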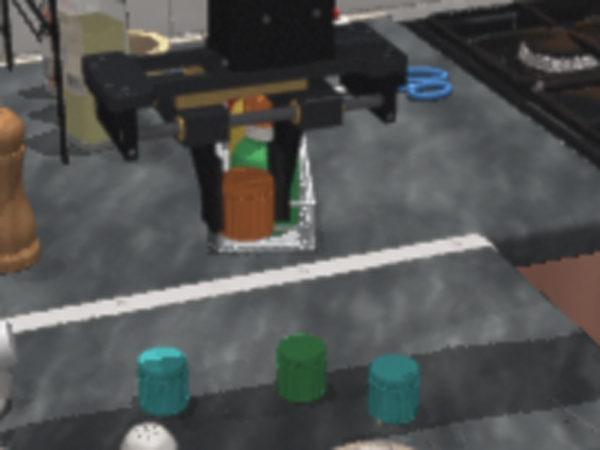

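The cap is held upright at (282,197), within a pixel of the prediction.

Emit:
send_rows(increments=[[3,-4,-1.5,0,0.14],[3,-8.5,-3.2,0,0.28],[3,-13,-4.9,0,0.42],[3,-17.5,-6.5,0,0.56],[3,-22,-8.2,0,0.7],[3,-26.5,-9.9,0,0.84],[3,-31,-11.6,0,0.98],[3,-35.5,-13.3,0,1.12],[3,-39,-14.6,0,1.26],[3,-41,-15.3,0,1.4]])

```text
t: 7.05
tcp_pos: [570.5, -170.1, 352.4]
ee_rot: [[0.774, 0.633, -0.002], [0.633, -0.774, -0.002], [-0.003, -0.0, -1.0]]
wrist_force: [0.3, 0.1, -0.6]
gripper_width: 35.7
gripper_force: 50.0
```

```bash
python3 - <<'E'
from h import *
go(586.2,-252.8,345,-78.4)
E
```

```text
tool y at -50.75 pos [ 570.5 -170.1  352.4] shift cm [-4.02  7.39  0.75] turn rad 0.483 j7 -24.6
```

Emit:
send_rows(increments=[[3,-1,2,0,0.14],[3,-2,4,0,0.28],[3,-3,6,0,0.42],[3,-4,7.4,0,0.48],[3,-4,7.4,0,0.48],[3,-4,7.4,0,0.48]])

```text
t: 7.65
tcp_pos: [587.8, -248.7, 352.4]
ee_rot: [[0.977, 0.214, -0.002], [0.214, -0.977, 0.0], [-0.002, -0.001, -1.0]]
wrist_force: [0.4, 0.9, -0.2]
gripper_width: 35.6
gripper_force: 50.0
```

```bash
python3 - <<'E'
from h import *
np.set_printoptions(precision=1,suppress=True)
go(586.2,-252.8,323,-78.4)
ims=[]
for n in('top','side'):
    c=cam(n); p=np.array(env.get_state()['tcp_pos'])-[0,0,169.8]
    u,v=proj(c,p).round().astype(int); print(n,proj(c,p))
    a=c['frame'][v-45:v+45,u-60:u+60]; ims.append(cv2.resize(a,None,fx=3.2,fy=3.2,interpolation=cv2.INTER_CUBIC))
cv2.imwrite('pics/h.png',np.hstack(ims)[:,:,::-1])
E
```

```text
tool y at -77.65 pos [ 587.8 -248.7  352.4] shift cm [-0.2  0.4  2.9] turn rad 0.013 j7 -40.1
top [428.  180.3]
side [284.8 119.8]
```

View pics/h.png

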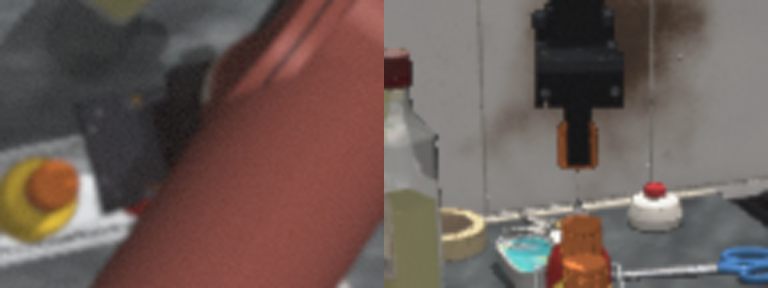

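The side view shows the cap held straight at (285,120), above the bottle row. The top view is blocked by the arm.

Emit:
send_rows(increments=[[3,0,0,0,0],[3,0,0,0,0],[3,0,0,0,0]])

```text
t: 8.05
tcp_pos: [588.2, -248.4, 353.9]
ee_rot: [[0.977, 0.214, 0.0], [0.214, -0.977, 0.0], [0.0, -0.0, -1.0]]
wrist_force: [-0.2, -0.2, -0.5]
gripper_width: 35.5
gripper_force: 50.0
```

```bash
python3 - <<'E'
from h import *
go(586.2,-252.8,323,-78.4)
E
```

```text
tool y at -77.64 pos [ 588.2 -248.4  353.9] shift cm [-0.29  0.39  3.09] turn rad 0.013 j7 -40.1
```

Emit:
send_rows(increments=[[3,-0.15,0.2,0,0],[3,-0.3,0.4,0,0],[3,-0.3,0.4,1,0],[3,-0.3,0.4,2,0],[3,-0.3,0.4,3.1,0],[3,-0.3,0.4,3.1,0],[3,-0.3,0.4,3.1,0]])

```text
t: 8.75
tcp_pos: [586.0, -253.3, 322.2]
ee_rot: [[0.977, 0.213, -0.001], [0.213, -0.977, 0.0], [-0.001, -0.0, -1.0]]
wrist_force: [0.1, 0.5, 0.4]
gripper_width: 35.4
gripper_force: 50.0
```

Emit:
send_rows(increments=[[3,0,0,0.3,0],[3,0,0,0.6,0],[3,0,0,0.9,0],[3,0,0,0.9,0]])

```text
t: 9.15
tcp_pos: [585.9, -253.3, 313.4]
ee_rot: [[0.977, 0.213, -0.0], [0.213, -0.977, 0.0], [-0.0, -0.0, -1.0]]
wrist_force: [0.2, -0.9, -0.3]
gripper_width: 35.5
gripper_force: 50.0
```

Emit:
send_rows(increments=[[3,0,0,0.25,0],[3,0,0,0.5,0],[3,0,0,0.75,0],[3,0,0,0.75,0]])

```text
t: 9.55
tcp_pos: [585.9, -253.3, 305.8]
ee_rot: [[0.977, 0.213, -0.001], [0.213, -0.977, 0.0], [-0.001, -0.0, -1.0]]
wrist_force: [-0.5, 0.0, 0.1]
gripper_width: 35.9
gripper_force: 50.0
```

Emit:
send_rows(increments=[[3,0,0,0.2,0],[3,0,0,0.4,0],[3,0,0,0.5,0],[3,0,0,0.5,0]])

```text
t: 9.95
tcp_pos: [587.0, -253.2, 302.1]
ee_rot: [[0.977, 0.214, 0.003], [0.214, -0.977, -0.0], [0.003, 0.001, -1.0]]
wrist_force: [2.5, 1.1, 3.5]
gripper_width: 35.5
gripper_force: 50.0
```

Emit:
send_rows(increments=[[3,0,0,0.1,0],[3,0,0,0.1,0]])

```text
t: 10.15
tcp_pos: [587.1, -253.2, 301.4]
ee_rot: [[0.977, 0.214, 0.003], [0.214, -0.977, -0.0], [0.003, 0.001, -1.0]]
wrist_force: [3.7, 3.1, 6.4]
gripper_width: 35.3
gripper_force: 50.0
```

Emit:
send_rows(increments=[[3,0,0,0.1,0],[3,0,0,0.1,0]])

```text
t: 10.35
tcp_pos: [587.2, -253.1, 300.5]
ee_rot: [[0.977, 0.214, 0.004], [0.214, -0.977, -0.0], [0.003, 0.001, -1.0]]
wrist_force: [3.3, 2.0, 5.9]
gripper_width: 35.9
gripper_force: 50.0
```

Emit:
send_rows(increments=[[3,0,0,0.1,0],[3,0,0,0.1,0]])

```text
t: 10.55
tcp_pos: [587.2, -253.0, 299.4]
ee_rot: [[0.977, 0.214, 0.003], [0.214, -0.977, -0.0], [0.003, 0.001, -1.0]]
wrist_force: [4.3, 1.7, 4.5]
gripper_width: 35.7
gripper_force: 50.0
```

Emit:
send_rows(increments=[[3,0,0,0.1,0],[3,0,0,0.1,0]])

```text
t: 10.75
tcp_pos: [587.1, -252.9, 297.5]
ee_rot: [[0.977, 0.214, 0.003], [0.214, -0.977, -0.0], [0.003, 0.001, -1.0]]
wrist_force: [8.7, 0.8, -2.6]
gripper_width: 35.4
gripper_force: 50.0
```

Emit:
send_rows(increments=[[3,0.1,0,0.1,0],[3,0.1,0,0.2,0],[3,0.1,0,0.2,0]])

```text
t: 11.05
tcp_pos: [586.8, -253.0, 294.5]
ee_rot: [[0.977, 0.213, -0.001], [0.213, -0.977, 0.0], [-0.001, -0.0, -1.0]]
wrist_force: [4.8, 0.0, -6.2]
gripper_width: 35.5
gripper_force: 50.0
```

Emit:
send_rows(increments=[[3,0,0,0.1,0],[3,0,0,0.2,0],[3,0,0,0.2,0]])

```text
t: 11.35
tcp_pos: [586.8, -253.2, 293.9]
ee_rot: [[0.977, 0.213, -0.0], [0.213, -0.977, 0.001], [-0.0, -0.001, -1.0]]
wrist_force: [-1.5, 2.9, 5.0]
gripper_width: 35.3
gripper_force: 50.0
```

Emit:
send_rows(increments=[[3,0,0,0.1,0],[3,0,0,0.2,0],[3,0,0,0.2,0]])

```text
t: 11.65
tcp_pos: [586.7, -253.4, 293.7]
ee_rot: [[0.977, 0.213, 0.0], [0.213, -0.977, 0.002], [0.001, -0.002, -1.0]]
wrist_force: [-9.1, 7.1, 22.8]
gripper_width: 35.5
gripper_force: 50.0
```

Emit:
send_rows(increments=[[3,0,0,0,0],[3,0,0,0,0],[3,0,0,0,0],[3,0,0,0,0],[3,0,0,0,0],[3,0,0,0,0]], newtons=60)

```text
t: 12.25
tcp_pos: [586.7, -253.4, 293.7]
ee_rot: [[0.977, 0.213, 0.0], [0.213, -0.977, 0.002], [0.001, -0.002, -1.0]]
wrist_force: [-8.3, 7.2, 22.8]
gripper_width: 35.4
gripper_force: 60.0
```

```bash
python3 - <<'E'
from h import *
s=env.get_state();print(s['t'],s['tcp_pos'],s['wrist_force'])
c=cam('side');save(c,'end.png',(180,60,240,180),3)
E
```

```text
12.25 [ 586.65180692 -253.4143399   293.72194315] [-8.25411979  7.22532321 22.84906756]
```

View pics/end.png

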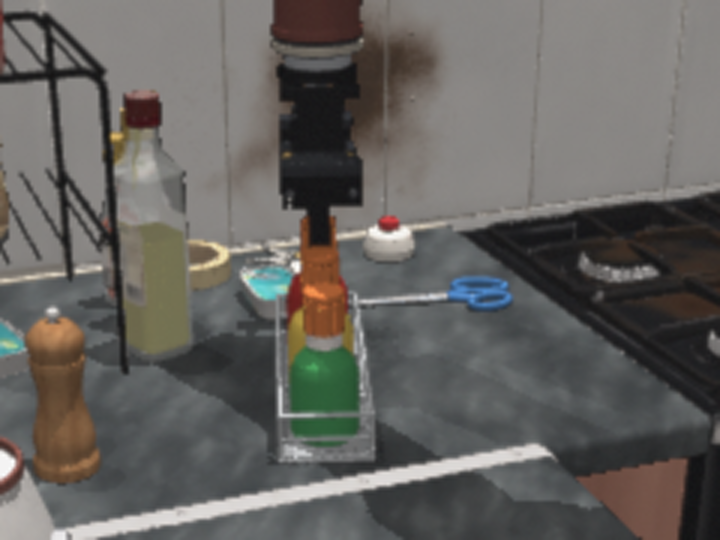

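The cap sits home on the red bottle at about (286,137), still gripped, with a steady push of about 23 N. I'm handing it in now.

```bash
python3 -c "
from rig import env
print(env.job_done())"
```

```text
the job is handed in; nothing more can be done
None
```

The red bottle was the one without a cap: the loose orange cap clicked home on it, and I handed the job in at about 12 s with the arm still gripping it and pushing down with about 23 N; no verdict came back.

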